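Lock the model hull's keeper with a push rivet

TASK

Take the orange push rivet from the wooden rack, seat it fully home in the hole of the blue keeper block on the hull jig while its white pin is still standing up, then push the pin down flush with the orange collar so that it locks. Feel gently for the hole, since a hard push before the rivet is home drives the pin in and spoils it, and never lean hard on the jig. Leave the grey spent rivet and the little pine hull where they are.

Things in the scene. Friction and masses are not known exactly. Their poses are not given: they have to be found in the camera images.
- pin_head (a point): White pin of the loose orange rivet (30 g): round, upright, 10 mm in diameter, standing 8.5 to 10.5 mm above the orange collar at the start, free all round, to be gripped from above. The point is on its axis, 5 mm below its top, and moves with the pin; z up along the rivet.
- rivet_collar (a point): Centre of the underside of the orange rivet's collar (diameter 24 mm, 4 mm thick). Below it the shank: diameter 12 mm, 14 mm long, its last 2 mm tapering to 10.4 mm. z up along the rivet. It hangs by the collar in either hole of the rack. Home in the keeper, this point is level with the block's top face.
- pin (a joint): How far the white pin is pushed into the orange rivet, in m: 0 to 0.002 at the start, 0.010 at its hard stop, where its top is flush (0.5 mm above the collar's top). It slides against about 10 N of friction and stays where it is left.
- jig: Fixed plywood hull jig, 130 x 300 x 18 mm; origin at the centre of its underside, y along it to the bow of the white hull fixed on it (top at most 54 mm above the bench, from y = -22 mm on), z up. On its -y half a blue keeper block (60 x 50 mm, flat top 42 mm above the bench, a thin nose over the stern) between two rails (83 mm wide outside, tops at 34 mm).
- jig_mark (a point): Point level with the keeper's top face, midway between the red lines on the rails; axes as the jig's. The keeper was slid back by an unmeasured amount and now holds firm: its hole's centre is on x = 0, 2 to 20 mm from here in the jig's -y direction, to be found by feel or sight. Hole: vertical, diameter 13.5 mm, mouth chamfered 0.8 mm, 18 mm deep.
- rack: Fixed wooden rivet rack, 150 (x) x 50 x 24 mm high, origin at the centre of its underside. Two holes, at x = -45 and +45 mm, hold the orange and the grey rivet in either order.
- spent_top (a point): Centre of the top of the grey spent rivet (same collar and shank, no standing pin), in the other hole of the rack. To be left there.
- pine_mid (a point): Middle of the small pine model hull, 90 mm long, 36 mm wide, 30 mm high, lying loose on the bench beyond the rack. To be left alone.
There are look-alikes about, which are no part of the job. There is more than one size of the part that bears pin_head; the job needs the smaller.

How it is judged:
By the outcome, as a careful person would: the job done as asked, in the order asked, and still so for the second after the job is handed in, with the robot touching nothing.
It also fails if it takes over 51 s, if anything falls off the work surface, if the arm or the gripper's body presses on something with over 40 N, if the wrist force passes 120 N, or if a joint passes its speed limit or range.

ROBOT

A 6-joint arm with a two-finger parallel gripper is mounted at the origin on the work surface. World frame = base frame: x ahead of the robot, y to its left, z up, the work surface at z = 0. Lengths are in m, angles in rad, forces in N, time in s.
With the tool pointing down it reaches from about 0.25 to 0.775 m from the base axis. Payload 4 kg.
Tool frame: the origin (TCP) lies at the very end of the fingers, on their centre line; the grasp point (between the pads) lies 19 mm behind it; z points along the fingers, y is the line along which they close (so a half turn about z gives the same grasp; the last joint's range is limited). The gripper opens to 94 mm and grips with 3 to 60 N. Pads are 16 mm wide; open, the fingers measure 119 mm over their backs; the gripper's body (75 mm by 177 mm) begins 78 mm behind the grasp point.
Start: joints at [1.148, 0.087, 1.371, -0, 1.684, -0.103], TCP at [0.173, 0.522, 0.206] pointing down, gripper open.
Joint ranges: [-3.1, 3.1], [-0.76, 2.03], [0.27, 2.55], [-1.08, 4.22], [0.17, 2.65], [-2.57, 2.57]. Speed limits (rad/s): [2.79, 2.79, 3.14, 3.14, 3.14, 3.14].

INTERFACE

Orientations are given as [roll, pitch, yaw] about the fixed x, y, z axes, in that order (R = Rz(yaw) Ry(pitch) Rx(roll)).
In Python, from bench import robot, vision gives the robot as it stands.
- The arm moves only by the shell command python3 -m crank 'ROWS'. ROWS is JSON, a list of rows, each a list of 3 entries, a list of its own where there are three numbers: the closure, from 0 (fully open) to 1 (shut), then the shift along the tool's x, y, z in m, then the turn, a rotation vector about the tool's x, y, z in degrees. A call has 1 to 8 rows; each row shifts and turns the commanded pose from where the row before left it, along the tool's axes as they then stand; what a row does not reach is not made up. A row lasts 1/10 s, in which the tool goes at most 50 mm and 8.59 degrees, less where a joint would pass 70% of its speed; a pose out of reach is approached as far as the arm can. A call with a gripper value outside its range is refused whole. The fingers move at their own pace and stop on an object; the grip force is fixed at half the most. Time passes only in rows, so rows that do not move let the fingers close. It gives the time, the measured TCP pose, the force, the opening and the grip force at its end, in the units of the state.
- robot.get_obs(): the state, without advancing time (a new reading comes with each control period).
- vision.snapshot(name): name is "scene" or "top" or "wrist"; returns a dict with "color" (480x640x3 uint8, red, green, blue), "z_map" (480x640 float32, m along the optical axis (not along the pixel's ray), 0 where there is no reading), "fx", "fy", "cx", "cy" (pixels), "R" (3x3) and "t" (3): a world point X has camera coordinates R X + t. Camera axes: x right, y down, z forward; pixel columns grow to the right and rows downward; lengths in m; the calibration is good to about 2 mm. A picture is of the moment at which its call begins.
- robot.close_job(): hands the job in; it is judged then, once.
The state is a dict: "time": time; "joint_positions": joint angles; "qvel": joint speeds; "joint_torque": joint torques, N m; "tool_pos": TCP position; "ee_rot": TCP orientation; "wrist_force": force on the tool from outside, world axes, zero at the start; "wrist_torque": the same for the moment, N m; "width": finger opening in m; "finger_force": force on a finger pad.
Only numpy, scipy, OpenCV 4.12 (cv2) and the standard library are available. Lean on these libraries where they do the work, as an engineer would, in place of code of your own. Each camera call takes 0.05 s, during which the arm holds its last target. There are 200 camera calls.

## Working session

There is one attempt and no reset: what is moved stays moved. The work goes in short steps, Python scripts to look and compute and a shell command to move; the robot and the scene stay as the last step left them, time stands still between calls to the robot, and variables do not carry over. Pictures are saved under pics/ and viewed, at most 10 in all, crops included, and the job is handed in when it is done.

```bash
ls; mkdir -p pics
cat > h.py <<'E'
import numpy as np, cv2
from bench import robot, vision
def snap(n):
    s=vision.snapshot(n); np.savez('pics/'+n+'.npz',**s); return s
def ray(s,u,v,z):
    R=np.array(s['R']);t=np.array(s['t']);c=-R.T@t
    d=R.T@np.array([(u-s['cx'])/s['fx'],(v-s['cy'])/s['fy'],1.]); return c+d*(z-c[2])/d[2]
def proj(s,X):
    p=np.array(s['R'])@np.array(X)+np.array(s['t']); return p[0]/p[2]*s['fx']+s['cx'],p[1]/p[2]*s['fy']+s['cy']
def save(s,f): cv2.imwrite('pics/'+f,cv2.cvtColor(np.asarray(s['color']),cv2.COLOR_RGB2BGR))
E
python3 - <<'E'
from h import *
o=robot.get_obs();print({k:np.round(v,3) for k,v in o.items()})
a=snap('top');b=snap('scene')
for s in(a,b):print(np.round(-np.array(s['R']).T@s['t'],3),s['fx'])
im=np.hstack([a['color'],b['color']]);save(a,'top1.png');save(b,'scene1.png')
E
```

```text
pics
{'time': np.float64(0.0), 'joint_positions': array([ 1.148,  0.088,  1.372,  0.   ,  1.684, -0.103]), 'qvel': array([-0.   , -0.001,  0.001,  0.   , -0.   , -0.   ]), 'joint_torque': array([ 0.0000e+00, -3.4018e+01, -3.0243e+01,  7.2000e-02,  3.3000e-02,
       -0.0000e+00]), 'tool_pos': array([0.173, 0.522, 0.204]), 'ee_rot': array([-3.139, -0.   ,  2.822]), 'wrist_force': array([ 0.134,  0.031, -0.486]), 'wrist_torque': array([ 0.028, -0.031,  0.012]), 'finger_force': np.float64(0.0), 'width': np.float64(0.094)}
[ 0.457 -0.005  0.833] 551.8050266102314
[ 1.287 -0.148  0.631] 601.9700599874657
```

View pics/top1.png

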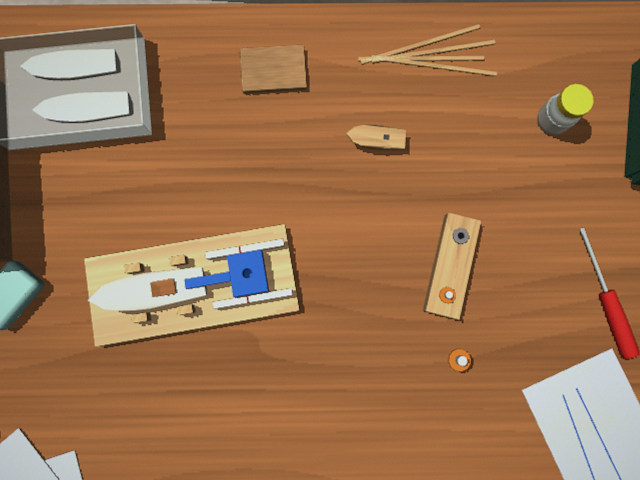

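View pics/scene1.png

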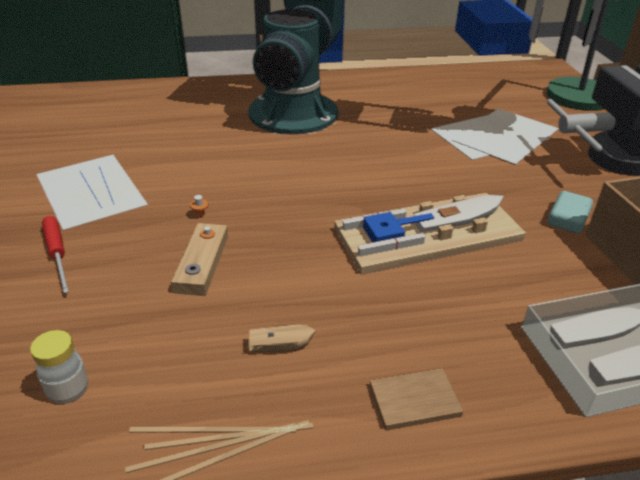

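The top view shows the orange rivet in the rack at about (447,295), the grey one at (460,236), and a larger look-alike on the bench at (459,360). The keeper hole is near (247,273), with the bow to the left. Next I'll measure these.

```bash
cat >> h.py <<'E'
def blob(m,x0,y0,x1,y1):
    w=np.zeros(m.shape,bool);w[y0:y1,x0:x1]=True
    n,l,st,c=cv2.connectedComponentsWithStats((m&w).astype(np.uint8)); i=1+np.argmax(st[1:,4]); return c[i],st[i,4],l==i
def hsv(s): return [cv2.cvtColor(np.asarray(s['color']),cv2.COLOR_RGB2HSV)[...,i].astype(int) for i in range(3)]
E
python3 - <<'E'
from h import *
s=dict(np.load('pics/top.npz'));H,S,V=hsv(s)
wh=(S<60)&(V>150)
c,n,_=blob(wh,437,285,458,305);print('pin',c,n,ray(s,*c,.0365))
org=(S>180)&(H<18)&(V>150)
c,n,_=blob(org|wh,437,285,458,305);print('collar',c,n,ray(s,*c,.028))
c,n,_=blob((S<70)&(V<190),448,224,472,248);print('grey',c,n,ray(s,*c,.028))
dark=(V<70)
c,n,_=blob(dark,238,264,257,283);print('hole',c,n,ray(s,*c,.042))
blue=(H>100)&(H<130)&(S>120)
c,n,m=blob(blue|dark,226,245,272,300);pts=np.argwhere(m)[:,::-1].astype(np.float32);r=cv2.minAreaRect(pts);print('block',r,ray(s,*r[0],.042))
red=((H<6)|(H>172))&(S>130)&(V>100)
for b in((230,238,250,262),(238,288,258,308)):
    c,n,_=blob(red,*b);print('red',c,n,ray(s,*c,.034))
print('bow',ray(s,90,300,.04), 'jigcorners',[ray(s,*p,.018)[:2].round(4) for p in((85,259),(284,225),(300,311),(95,346))])
print('rackcorners',[ray(s,*p,.024)[:2].round(4) for p in((448,213),(481,220),(461,319),(425,311))])
E
```

```text
pin [448.95238095 294.52380952] 42 [ 0.47744271 -0.20218756  0.0365    ]
collar [446.93373494 294.79518072] 166 [ 0.4773127  -0.20132602  0.028     ]
grey [460.4278607  235.45771144] 201 [ 0.56421019 -0.22509398  0.028     ]
hole [243.33333333 272.5       ] 6 [0.51275077 0.09294244 0.042     ]
block ((245.26971435546875, 273.8009033203125), (42.878135681152344, 40.436519622802734), 80.13418579101562) [0.5108506  0.09017022 0.042     ]
red [239.33333333 249.5       ] 6 [0.54685385 0.09984528 0.034     ]
red [247.125 298.625] 8 [0.47566067 0.08837718 0.034     ]
bow [0.47667354 0.31063755 0.04      ] jigcorners [array([0.5375, 0.329 ]), array([0.5846, 0.0356]), array([0.4569, 0.0129]), array([0.4109, 0.3097])]
rackcorners [array([ 0.5988, -0.2092]), array([ 0.5876, -0.258 ]), array([ 0.4421, -0.2213]), array([ 0.4544, -0.1692])]
```

```bash
python3 -m crank '[[0.3,[-0.04,-0.0275,0],[0,0,0]],[0.4,[-0.04,-0.0275,0],[0,0,0]],[0.5,[-0.04,-0.0275,0],[0,0,0]],[0.5,[-0.04,-0.0275,0],[0,0,0]],[0.5,[-0.04,-0.0275,0],[0,0,0]],[0.5,[-0.04,-0.0275,0],[0,0,0]],[0.5,[-0.04,-0.0275,0],[0,0,0]],[0.5,[-0.04,-0.0275,0],[0,0,0]]]'; python3 -m crank '[[0.5,[-0.03,-0.02,0],[0,0,0]],[0.5,[-0.03,-0.02,0],[0,0,0]],[0.5,[-0.03,-0.02,0],[0,0,8.5]],[0.5,[-0.03,-0.02,0],[0,0,8.5]],[0.5,[0,0,0],[0,0,8.5]],[0.5,[0,0,0],[0,0,8.5]],[0.5,[0,0,0],[0,0,8.5]],[0.5,[0,0,0],[0,0,8.5]]]';python3 -m crank '[[0.5,[0,0,0],[0,0,8]],[0.5,[0,0,0],[0,0,3.8]],[0.5,[0,0,0],[0,0,0]]]'
python3 - <<'E'
from h import *
s=snap('wrist');save(s,'w1.png');print(-np.array(s['R']).T@s['t'],np.array(s['R']).round(2).tolist(),s['fx'])
E
```

```text
time: 0.9
tool_pos: [0.4081, 0.2109, 0.2052]
ee_rot: [3.142, -0.0, 2.822]
wrist_force: [0.8, 0.7, 0.6]
width: 0.047
finger_force: 0.0
time: 1.7
tool_pos: [0.4916, 0.0958, 0.2048]
ee_rot: [-3.14, -0.0, 1.925]
wrist_force: [0.3, -0.5, -0.1]
width: 0.0471
finger_force: 0.0
time: 2.0
tool_pos: [0.4915, 0.096, 0.2049]
ee_rot: [-3.14, -0.0, 1.726]
wrist_force: [0.1, -0.0, -0.5]
width: 0.0468
finger_force: 0.0
[0.48180188 0.16731913 0.38555727] [[0.99, 0.15, -0.0], [0.15, -0.96, 0.25], [0.04, -0.25, -0.97]] 404.6792101550309
```

View pics/w1.png

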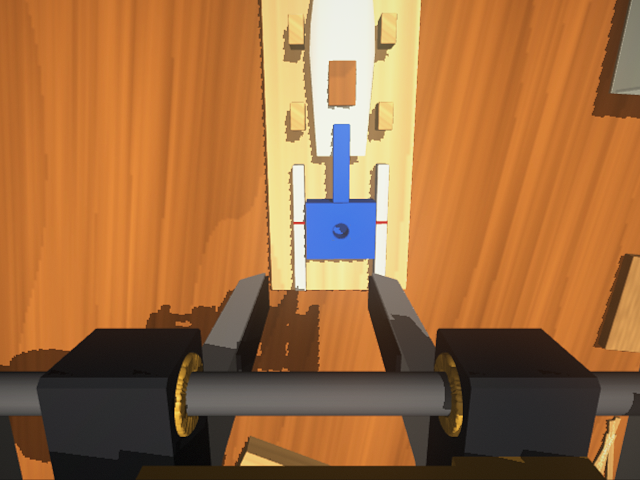

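The wrist view shows the keeper with its hole at about (341,231), and the red lines at (298,222) and (382,222).

Run:
```python
from h import *
s=dict(np.load('pics/wrist.npz'));H,S,V=hsv(s)
print(V[231,325:357].tolist());print(V[215:247,341].tolist())
blue=(H>100)&(H<130)&(S>120)&(V>170)
for th in(170,150):
  m=(V<th)
  c,n,mm=blob(m,328,218,354,244);y,x=np.nonzero(mm);print('hole',c,n,x.min(),x.max(),y.min(),y.max(),ray(s,(x.min()+x.max())/2,(y.min()+y.max())/2,.042))
red=((H<6)|(H>172))&(S>110)&(V>80)
P=[]
for b in((288,214,306,230),(374,214,392,230)):
    c,n,_=blob(red,*b);P.append(ray(s,*c,.034));print('red',c,n,P[-1])
m=(P[0]+P[1])/2;d=P[1]-P[0];d/=np.linalg.norm(d);print('mark',m,'xdir',d,'-y dir',[d[1],-d[0]])
```

```text
[228, 228, 228, 228, 228, 229, 225, 191, 134, 172, 230, 231, 230, 230, 234, 210, 117, 123, 128, 126, 105, 80, 83, 127, 203, 232, 228, 228, 227, 228, 228, 228]
[228, 228, 228, 228, 228, 228, 230, 217, 161, 123, 125, 126, 127, 126, 125, 122, 117, 179, 214, 116, 106, 108, 104, 154, 220, 229, 228, 227, 227, 227, 226, 227]
hole [341.44966443 230.8590604 ] 149 333 348 223 238 [0.51362501 0.08914061 0.042     ]
hole [341.74045802 230.79389313] 131 333 348 224 238 [0.51370029 0.0886982  0.042     ]
red [299.2173913  222.56521739] 23 [0.47690613 0.08881121 0.034     ]
red [381. 222.] 33 [0.54860561 0.10051765 0.034     ]
mark [0.51275587 0.09466443 0.034     ] xdir [0.98693201 0.16113725 0.        ] -y dir [np.float64(0.1611372490059469), np.float64(-0.9869320072744603)]
```

```bash
python3 -m crank '[[0.5,[-0.047,-0.0134,0],[0,0,0]],[0.5,[-0.047,-0.0134,0],[0,0,0]],[0.5,[-0.047,-0.0134,0],[0,0,0]],[0.5,[-0.047,-0.0134,0],[0,0,0]],[0.5,[-0.047,-0.0134,0],[0,0,0]],[0.5,[-0.047,-0.0134,0],[0,0,0]],[0.5,[0,0,0],[0,0,0]],[0.5,[0,0,0],[0,0,0]]]'
python3 - <<'E'
from h import *
s=snap('wrist');u,v=proj(s,[.4774,-.202,.034]);print(u,v)
u,v=int(u),int(v);c=cv2.resize(s['color'][v-60:v+60,u-80:u+80],None,fx=5,fy=5,interpolation=0);save({'color':c},'w2.png')
H,S,V=hsv(s)
b=(u-40,v-40,u+40,v+40)
wh=(S<60)&(V>140);c,n,m=blob(wh,*b);y,x=np.nonzero(m);print('pin',c,n,x.min(),x.max(),y.min(),y.max(),[ray(s,*c,z).round(4).tolist() for z in(.033,.0375)])
org=(S>180)&(H<18)&(V>190)
c,n,m=blob(org|wh,*b);y,x=np.nonzero(m);print('collar',c,n,x.min(),x.max(),y.min(),y.max(),ray(s,*c,.028))
o=robot.get_obs();print(o['tool_pos'],o['ee_rot'])
E
```

```text
time: 2.85
tool_pos: [0.4555, -0.1957, 0.205]
ee_rot: [-3.141, -0.001, 1.724]
wrist_force: [1.2, -0.3, 0.0]
width: 0.0467
finger_force: 0.0
339.83522974462704 227.8774874900602
pin [342.         227.44036697] 109 337 347 221 233 [[0.4793, -0.2015, 0.033], [0.4789, -0.2005, 0.0375]]
collar [317.93605442 258.07619048] 735 299 355 242 266 [ 0.46266296 -0.23466088  0.028     ]
[ 0.45581343 -0.19469712  0.20518167] [-3.14139047e+00 -1.13531339e-03  1.72595259e+00]
```

View pics/w2.png

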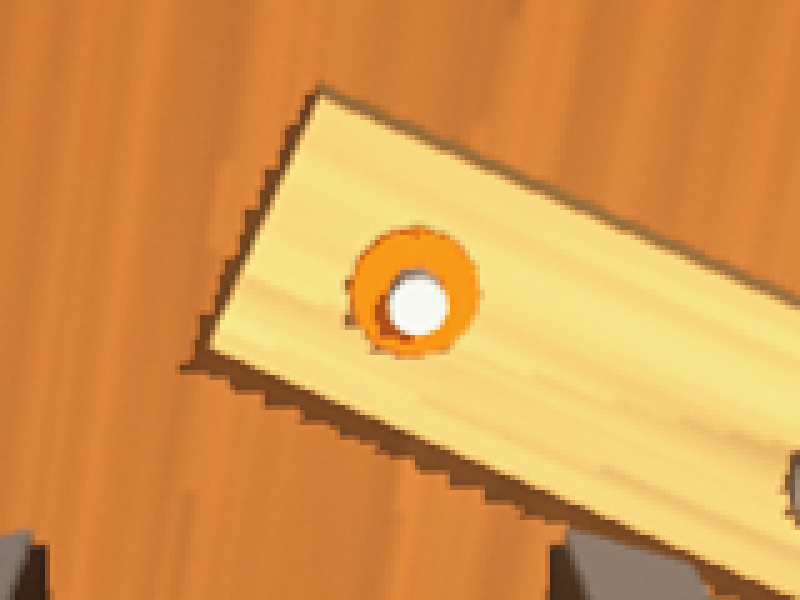

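The pin top is at about (342,228) in the wrist image and stands upright in the orange collar, so I'll go down and grip it.

```bash
python3 -m crank '[[0.5,[-0.0047,0.0109,0.03],[0,0,0]],[0.5,[-0.0048,0.0109,0.03],[0,0,0]],[0.5,[0,0,0.04],[0,0,0]],[0.5,[0,0,0.035],[0,0,0]],[0.5,[0,0,0.025],[0,0,0]],[0.5,[0,0,0.008],[0,0,0]],[0.5,[0,0,0.004],[0,0,0]],[0.5,[0,0,0],[0,0,0]]]'
python3 - <<'E'
from h import *
s=snap('wrist');c=cv2.resize(s['color'][180:380,200:480],None,fx=2.8,fy=2.8,interpolation=0);save({'color':c},'w3.png')
o=robot.get_obs();print(o['tool_pos'],o['ee_rot'],o['wrist_force'])
E
```

```text
time: 3.7
tool_pos: [0.4798, -0.2005, 0.0344]
ee_rot: [3.14, 0.001, 1.727]
wrist_force: [0.3, -1.0, -0.3]
width: 0.047
finger_force: 0.0
[ 0.48014661 -0.2009851   0.0350423 ] [3.13932706e+00 1.56504308e-03 1.72681261e+00] [-0.61995151 -0.48065153  0.44378921]
```

View pics/w3.png

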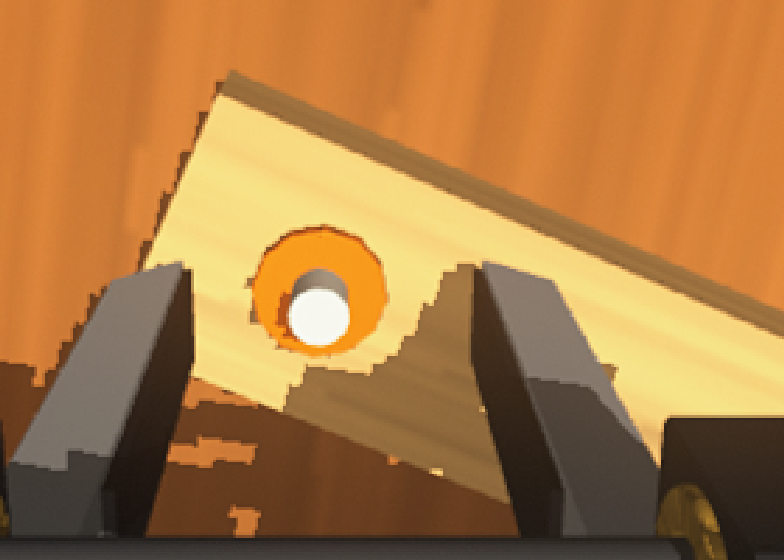

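The pin is about 2 mm left of the finger midline, at (319,317) in the crop against a midline of 331. It's centred on the pads along tool x. I'll shift -2 mm, lower and grip.

```bash
python3 -m crank '[[0.5,[0,-0.002,0.001],[0,0,0]],[0.5,[0,0,0.002],[0,0,0]],[0.5,[0,0,0],[0,0,0]],[0.8,[0,0,0],[0,0,0]],[1,[0,0,0],[0,0,0]],[1,[0,0,0],[0,0,0]],[1,[0,0,0],[0,0,0]],[1,[0,0,0],[0,0,0]]]'
```

```text
time: 4.55
tool_pos: [0.477, -0.2013, 0.0304]
ee_rot: [3.142, -0.0, 1.726]
wrist_force: [-0.5, -0.2, -0.9]
width: 0.0104
finger_force: 0.0
```

```bash
python3 -m crank '[[1,[0,0,0],[0,0,0]],[1,[0,0,0],[0,0,0]],[1,[0,0,0],[0,0,0]]]'; python3 -m crank '[[1,[0,0,-0.003],[0,0,0]],[1,[0,0,-0.01],[0,0,0]],[1,[0,0,-0.02],[0,0,0]],[1,[0,0,-0.03],[0,0,0]],[1,[0,0,-0.03],[0,0,0]],[1,[0,0,0],[0,0,0]],[1,[0,0,0],[0,0,0]]]'
python3 - <<'E'
from h import *
s=snap('wrist');c=cv2.resize(s['color'][180:380,200:480],None,fx=2.8,fy=2.8,interpolation=0);save({'color':c},'w4.png')
o=robot.get_obs();print(o['tool_pos'],o['ee_rot'],o['wrist_force'])
E
```

```text
time: 4.85
tool_pos: [0.477, -0.2013, 0.0305]
ee_rot: [3.142, -0.0, 1.726]
wrist_force: [-0.5, 0.5, -0.0]
width: 0.0085
finger_force: 30.0
time: 5.55
tool_pos: [0.4774, -0.2016, 0.1245]
ee_rot: [3.14, 0.001, 1.726]
wrist_force: [-0.5, 0.2, -0.4]
width: 0.0083
finger_force: 30.0
[ 0.47655154 -0.20107084  0.12298083] [-3.14096457e+00 -5.69520295e-04  1.72575905e+00] [ 0.29506112 -0.26550721 -0.08076688]
```

View pics/w4.png

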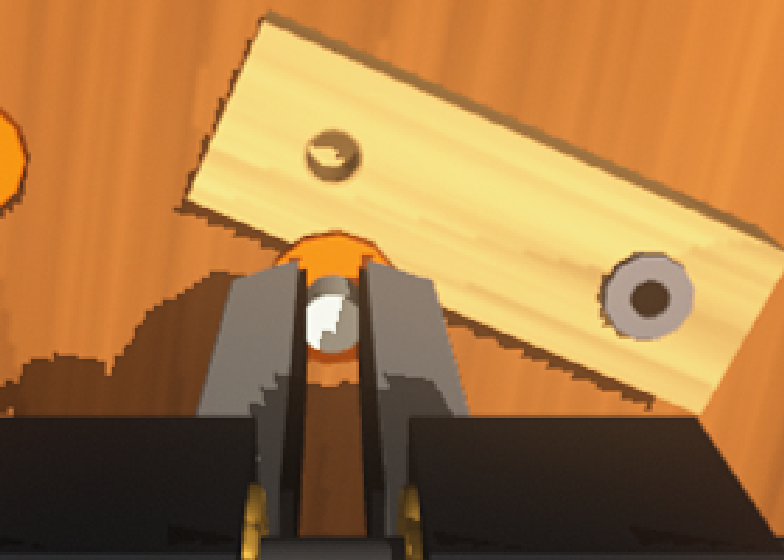

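The rivet is held upright and centred between the fingers. The grey spent rivet hasn't moved. Next I'll carry the rivet to just above the keeper hole.

```bash
python3 -m crank '[[1,[0.0468,0.0132,0],[0,0,0]],[1,[0.0468,0.0132,0],[0,0,0]],[1,[0.0468,0.0132,0],[0,0,0]],[1,[0.0468,0.0132,0],[0,0,0]],[1,[0.0468,0.0132,0],[0,0,0]],[1,[0.0466,0.0133,0],[0,0,0]],[1,[0,0,0],[0,0,0]]]';python3 -m crank '[[1,[0,0,0.025],[0,0,0]],[1,[0,0,0.025],[0,0,0]],[1,[0,0,0.005],[0,0,0]],[1,[0,0,0.003],[0,0,0]],[1,[0,0,0],[0,0,0]],[1,[0,0,0],[0,0,0]]]'
python3 - <<'E'
from h import *
s=snap('wrist');c=cv2.resize(s['color'][180:380,200:480],None,fx=2.8,fy=2.8,interpolation=0);save({'color':c},'w5.png')
o=robot.get_obs();print(o['tool_pos'],o['ee_rot'],o['wrist_force'])
E
```

```text
time: 6.3
tool_pos: [0.5105, 0.0935, 0.1212]
ee_rot: [-3.138, -0.003, 1.733]
wrist_force: [-0.7, -0.9, -0.4]
width: 0.0086
finger_force: 30.0
time: 6.9
tool_pos: [0.5128, 0.0878, 0.0666]
ee_rot: [3.14, 0.0, 1.725]
wrist_force: [-0.1, -0.6, 0.5]
width: 0.0085
finger_force: 30.0
[0.51293761 0.0879384  0.06677794] [3.13921062e+00 2.17667137e-04 1.72536044e+00] [ 0.51882545 -0.18843064 -0.70031356]
```

View pics/w5.png

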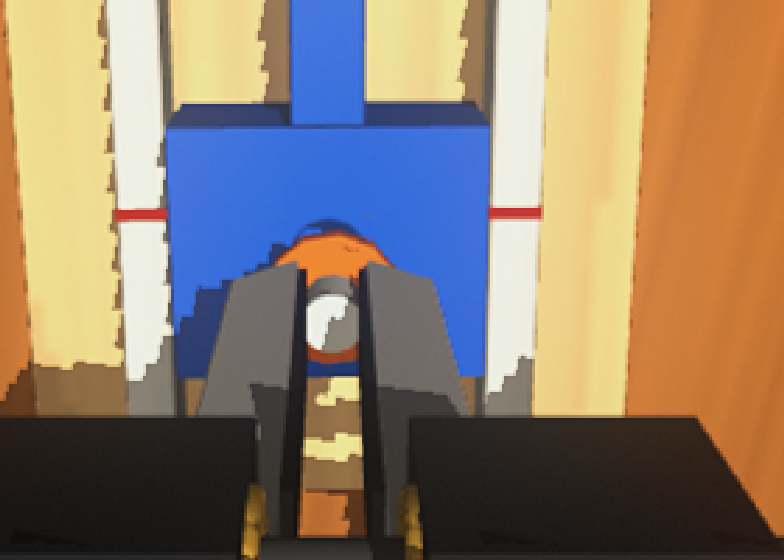

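The rivet is above the block with the hole rim just showing behind the collar. The hole centre column is about 328 and the collar about 333, so the rivet is about 1 mm too far in +y of the tool. I'll work out the other axis.

Run:
```python
from h import *
s=dict(np.load('pics/wrist.npz'))
R=s['R'];c=-R.T@s['t'];print('cam',c,R.round(3).tolist())
V=hsv(s)[2]
print(V[255:266,317].tolist(),V[255:266,312].tolist())
print('hole far rim top', ray(s,317.1,180+219/2.8,.042), 'centre est minus 7.5mm along tool x')
for k in(0,1): pass
print('block far edge',ray(s,317.1,180+126/2.8,.042),'near edge',ray(s,317.1,180+377/2.8,.042),'red',ray(s,317.1,180+214/2.8,.034))
o=robot.get_obs();print(o['tool_pos'])
# bias check: orange collar far edge (top face, z = TCP-2.3mm)
z=o['tool_pos'][2]
print('collar far edge',ray(s,333/2.8+200,180+235/2.8,z-.0023),'near',ray(s,333/2.8+200,180+363/2.8,z-.0023))
```

```text
cam [0.5025876  0.1591424  0.24726358] [[0.988, 0.153, 0.003], [0.148, -0.957, 0.251], [0.041, -0.248, -0.968]]
[220, 222, 202, 138, 117, 119, 110, 92, 143, 199, 240] [220, 221, 220, 204, 158, 117, 169, 204, 96, 139, 204]
hole far rim top [0.51245781 0.09563125 0.042     ] centre est minus 7.5mm along tool x
block far edge [0.50969956 0.11348318 0.042     ] near edge [0.5174271  0.06346902 0.042     ] red [0.51268528 0.09417347 0.034     ]
[0.51293761 0.0879384  0.06677794]
collar far edge [0.51266774 0.09991409 0.06447794] near [0.5162803  0.07670744 0.06447794]
```

```bash
python3 -m crank '[[1,[0,-0.0009,0.002],[0,0,0]],[1,[0,0,0.001],[0,0,0]],[1,[0,0,0.0005],[0,0,0]],[1,[0,0,0.0005],[0,0,0]],[1,[0,0,0],[0,0,0]]]';python3 -m crank '[[1,[0,0,0.0005],[0,0,0]],[1,[0,0,0.0005],[0,0,0]],[1,[0,0,0],[0,0,0]]]';python3 -m crank '[[1,[0,0,0.0005],[0,0,0]],[1,[0,0,0],[0,0,0]]]'
```

```text
time: 7.45
tool_pos: [0.5111, 0.0881, 0.0614]
ee_rot: [-3.141, -0.0, 1.726]
wrist_force: [-0.0, 0.5, 0.3]
width: 0.0083
finger_force: 30.0
time: 7.75
tool_pos: [0.5111, 0.0881, 0.0604]
ee_rot: [-3.141, -0.0, 1.726]
wrist_force: [-0.2, -0.1, -0.5]
width: 0.0081
finger_force: 30.0
time: 7.95
tool_pos: [0.5111, 0.088, 0.0599]
ee_rot: [-3.141, -0.0, 1.726]
wrist_force: [-0.1, 0.3, -0.1]
width: 0.0085
finger_force: 30.0
```

No contact force 2.4 mm below the rim height, so the shank is in the hole. I'll keep lowering it.

```bash
python3 -m crank '[[1,[0,0,0.0007],[0,0,0]],[1,[0,0,0.0007],[0,0,0]],[1,[0,0,0],[0,0,0]]]';python3 -m crank '[[1,[0,0,0.0008],[0,0,0]],[1,[0,0,0.0008],[0,0,0]],[1,[0,0,0],[0,0,0]]]';python3 -m crank '[[1,[0,0,0.001],[0,0,0]],[1,[0,0,0.001],[0,0,0]],[1,[0,0,0],[0,0,0]]]'
```

```text
time: 8.25
tool_pos: [0.511, 0.088, 0.0584]
ee_rot: [-3.141, -0.0, 1.726]
wrist_force: [-0.1, -0.5, -0.5]
width: 0.0088
finger_force: 30.0
time: 8.55
tool_pos: [0.511, 0.088, 0.0568]
ee_rot: [-3.141, -0.0, 1.726]
wrist_force: [1.0, -1.0, 0.5]
width: 0.0084
finger_force: 30.0
time: 8.85
tool_pos: [0.511, 0.0881, 0.0548]
ee_rot: [-3.141, -0.0, 1.726]
wrist_force: [0.2, 0.2, 0.2]
width: 0.0084
finger_force: 30.0
```

```bash
python3 -m crank '[[1,[0,0,0.001],[0,0,0]],[1,[0,0,0.001],[0,0,0]],[1,[0,0,0.001],[0,0,0]],[1,[0,0,0],[0,0,0]]]';python3 -m crank '[[1,[0,0,0.001],[0,0,0]],[1,[0,0,0.0005],[0,0,0]],[1,[0,0,0.0005],[0,0,0]],[1,[0,0,0],[0,0,0]]]'
```

```text
time: 9.25
tool_pos: [0.5111, 0.088, 0.0518]
ee_rot: [-3.141, -0.0, 1.726]
wrist_force: [0.4, -0.2, -0.4]
width: 0.0086
finger_force: 30.0
time: 9.65
tool_pos: [0.5111, 0.088, 0.0499]
ee_rot: [-3.142, -0.0, 1.726]
wrist_force: [-0.2, -0.4, -0.5]
width: 0.0082
finger_force: 30.0
```

```bash
python3 -m crank '[[1,[0,0,0.0004],[0,0,0]],[1,[0,0,0],[0,0,0]],[1,[0,0,0],[0,0,0]]]'
```

```text
time: 9.95
tool_pos: [0.5111, 0.0881, 0.0496]
ee_rot: [3.142, -0.0, 1.726]
wrist_force: [-0.2, 0.7, -0.9]
width: 0.0086
finger_force: 30.0
```

```bash
python3 -m crank '[[1,[0,0,0.0004],[0,0,0]],[1,[0,0,0],[0,0,0]]]';python3 -m crank '[[1,[0,0,0.0003],[0,0,0]],[1,[0,0,0],[0,0,0]]]';python3 -m crank '[[1,[0,0,0.0003],[0,0,0]],[1,[0,0,0],[0,0,0]]]'
```

```text
time: 10.15
tool_pos: [0.5111, 0.088, 0.0491]
ee_rot: [-3.141, -0.0, 1.726]
wrist_force: [0.1, -0.2, -0.4]
width: 0.0083
finger_force: 30.0
time: 10.35
tool_pos: [0.5111, 0.088, 0.0488]
ee_rot: [-3.141, -0.0, 1.726]
wrist_force: [-0.5, -0.5, -0.4]
width: 0.0081
finger_force: 30.0
time: 10.55
tool_pos: [0.5111, 0.088, 0.0485]
ee_rot: [3.142, -0.0, 1.726]
wrist_force: [-0.7, 0.2, -0.4]
width: 0.0079
finger_force: 30.0
```

```bash
python3 -m crank '[[1,[0,0,0.0003],[0,0,0]],[1,[0,0,0],[0,0,0]]]'
```

```text
time: 10.75
tool_pos: [0.5112, 0.088, 0.0484]
ee_rot: [3.141, -0.0, 1.726]
wrist_force: [0.7, 1.3, 0.7]
width: 0.0082
finger_force: 30.0
```

```bash
python3 -m crank '[[1,[0,0,0.0003],[0,0,0]],[1,[0,0,0],[0,0,0]]]'
```

```text
time: 10.95
tool_pos: [0.5112, 0.088, 0.0484]
ee_rot: [3.141, -0.0, 1.726]
wrist_force: [-1.4, 0.7, 2.1]
width: 0.0084
finger_force: 30.0
```

The rivet stopped at TCP z = 0.0484, where the collar should meet the face, with about 2 N. It's home. I'll release, back off and check.

```bash
python3 -m crank '[[0.8,[0,0,0],[0,0,0]],[0.7,[0,0,0],[0,0,0]],[0.7,[0,0,0],[0,0,0]],[0.7,[0,0,0],[0,0,0]],[0.7,[0,0,-0.008],[0,0,0]],[0.7,[0,0,-0.02],[0,0,0]],[0.7,[0,0,0],[0,0,0]],[0.7,[0,0,0],[0,0,0]]]'
python3 - <<'E'
from h import *
s=snap('wrist');c=cv2.resize(s['color'][180:380,200:480],None,fx=2.8,fy=2.8,interpolation=0);save({'color':c},'w6.png')
o=robot.get_obs();print(o['tool_pos'],o['ee_rot'],o['wrist_force'])
E
```

```text
time: 11.75
tool_pos: [0.5117, 0.0881, 0.0766]
ee_rot: [3.14, 0.0, 1.726]
wrist_force: [0.0, -0.1, 0.4]
width: 0.0281
finger_force: 0.0
[0.51102753 0.08802786 0.07578911] [ 3.14155265e+00 -5.24862664e-05  1.72571825e+00] [ 0.68493256 -0.88789526 -0.61410741]
```

View pics/w6.png

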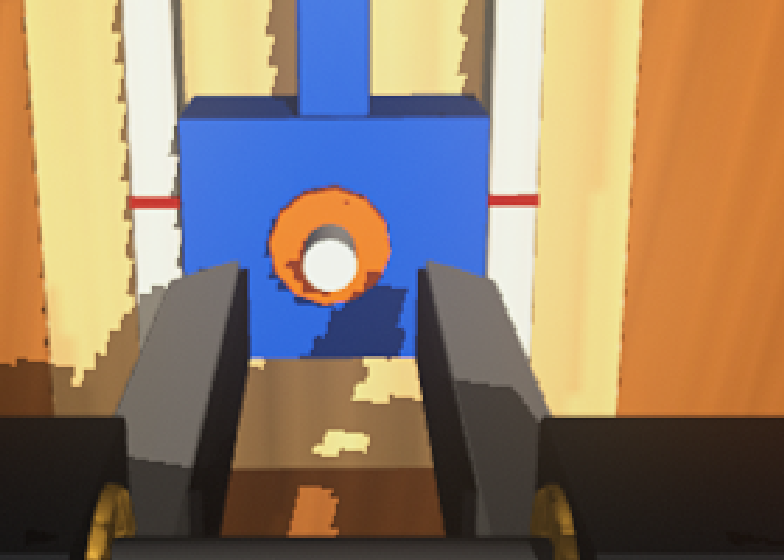

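The rivet sits flat on the block with its white pin still standing at (330,264). Next I'll shut the fingers and press the pin.

```bash
python3 -m crank '[[1,[0,0,0],[0,0,0]],[1,[0,0,0],[0,0,0]],[1,[0,0,0],[0,0,0]],[1,[0,0,0],[0,0,0]],[1,[0,0,0.01],[0,0,0]],[1,[0,0,0.006],[0,0,0]],[1,[0,0,0],[0,0,0]]]';python3 -m crank '[[1,[0,0,0.001],[0,0,0]],[1,[0,0,0.001],[0,0,0]],[1,[0,0,0.001],[0,0,0]],[1,[0,0,0.001],[0,0,0]],[1,[0,0,0.001],[0,0,0]],[1,[0,0,0],[0,0,0]]]'
```

```text
time: 12.5
tool_pos: [0.5098, 0.0879, 0.0581]
ee_rot: [-3.138, -0.0, 1.726]
wrist_force: [-0.1, -0.2, 0.7]
width: 0.0003
finger_force: 0.0
time: 13.1
tool_pos: [0.5114, 0.0881, 0.0562]
ee_rot: [3.141, 0.0, 1.726]
wrist_force: [-1.2, -0.2, 5.0]
width: 0.0004
finger_force: 2.5
```

```bash
python3 -m crank '[[1,[0,0,0.001],[0,0,0]],[1,[0,0,0.001],[0,0,0]],[1,[0,0,0],[0,0,0]]]';python3 -m crank '[[1,[0,0,0.001],[0,0,0]],[1,[0,0,0.001],[0,0,0]],[1,[0,0,0.001],[0,0,0]],[1,[0,0,0],[0,0,0]]]'
```

```text
time: 13.4
tool_pos: [0.5115, 0.0881, 0.0553]
ee_rot: [3.14, 0.0, 1.726]
wrist_force: [-2.8, -0.9, 9.2]
width: 0.0005
finger_force: 4.5
time: 13.8
tool_pos: [0.5115, 0.0881, 0.0524]
ee_rot: [3.14, 0.0, 1.726]
wrist_force: [-4.1, -0.3, 9.3]
width: 0.0005
finger_force: 4.8
```

Pin sliding at about 10 N. I'll go on to its stop.

```bash
python3 -m crank '[[1,[0,0,0.001],[0,0,0]],[1,[0,0,0.001],[0,0,0]],[1,[0,0,0.001],[0,0,0]],[1,[0,0,0],[0,0,0]]]';python3 -m crank '[[1,[0,0,0.001],[0,0,0]],[1,[0,0,0.001],[0,0,0]],[1,[0,0,0],[0,0,0]]]'
```

```text
time: 14.2
tool_pos: [0.5115, 0.0881, 0.0494]
ee_rot: [3.14, 0.0, 1.726]
wrist_force: [-4.5, 0.1, 9.7]
width: 0.0006
finger_force: 4.8
time: 14.5
tool_pos: [0.5115, 0.0881, 0.0473]
ee_rot: [3.14, 0.0, 1.726]
wrist_force: [-3.8, -0.2, 9.0]
width: 0.0004
finger_force: 4.8
```

```bash
python3 -m crank '[[1,[0,0,0.0006],[0,0,0]],[1,[0,0,0],[0,0,0]]]';python3 -m crank '[[1,[0,0,0.0005],[0,0,0]],[1,[0,0,0],[0,0,0]]]'
```

```text
time: 14.7
tool_pos: [0.5115, 0.0881, 0.0468]
ee_rot: [3.14, 0.0, 1.726]
wrist_force: [-4.6, -0.3, 10.4]
width: 0.0008
finger_force: 4.9
time: 14.9
tool_pos: [0.5115, 0.0881, 0.0466]
ee_rot: [3.14, 0.0, 1.726]
wrist_force: [-4.5, 0.4, 11.9]
width: 0.0007
finger_force: 5.5
```

```bash
python3 -m crank '[[1,[0,0,0.0006],[0,0,0]],[1,[0,0,0.0004],[0,0,0]],[1,[0,0,0],[0,0,0]]]'
```

```text
time: 15.2
tool_pos: [0.5116, 0.0881, 0.0465]
ee_rot: [3.14, 0.0, 1.726]
wrist_force: [-6.3, -0.8, 14.6]
width: 0.0001
finger_force: 7.5
```

```bash
python3 -m crank '[[1,[0,0,0.001],[0,0,0]],[1,[0,0,0],[0,0,0]]]'; python3 -m crank '[[1,[0,0,-0.004],[0,0,0]],[1,[0,0,-0.01],[0,0,0]],[1,[0,0,-0.03],[0,0,0]],[1,[0,0,-0.04],[0,0,0]],[1,[-0.04,0,-0.02],[0,0,0]],[1,[-0.04,0,0],[0,0,0]],[1,[0,0,0],[0,0,0]],[1,[0,0,0],[0,0,0]]]'
python3 - <<'E'
from h import *
s=snap('wrist');u,v=map(int,proj(s,[.512,.088,.046]));print(u,v)
c=cv2.resize(s['color'][v-50:v+50,u-66:u+66],None,fx=6,fy=6,interpolation=0)
t=snap('scene');u,v=map(int,proj(t,[.512,.088,.046]))
d=cv2.resize(t['color'][v-40:v+40,u-50:u+50],(400,320),interpolation=0);e=cv2.resize(t['color'],(400,300))
c=cv2.resize(c,(400,303));f=np.zeros((623,800,3),np.uint8);f[:303,:400]=c;f[:300,400:]=e;f[303:,:400]=d
save({'color':f[:600]},'w7.png')
E
```

```text
time: 15.4
tool_pos: [0.5117, 0.0881, 0.0464]
ee_rot: [3.14, 0.0, 1.726]
wrist_force: [-7.9, -1.4, 18.5]
width: 0.0
finger_force: 9.4
time: 16.2
tool_pos: [0.5233, 0.0085, 0.1456]
ee_rot: [-3.141, -0.001, 1.724]
wrist_force: [0.4, 0.1, -0.4]
width: 0.0007
finger_force: 0.0
317 120
```

View pics/w7.png

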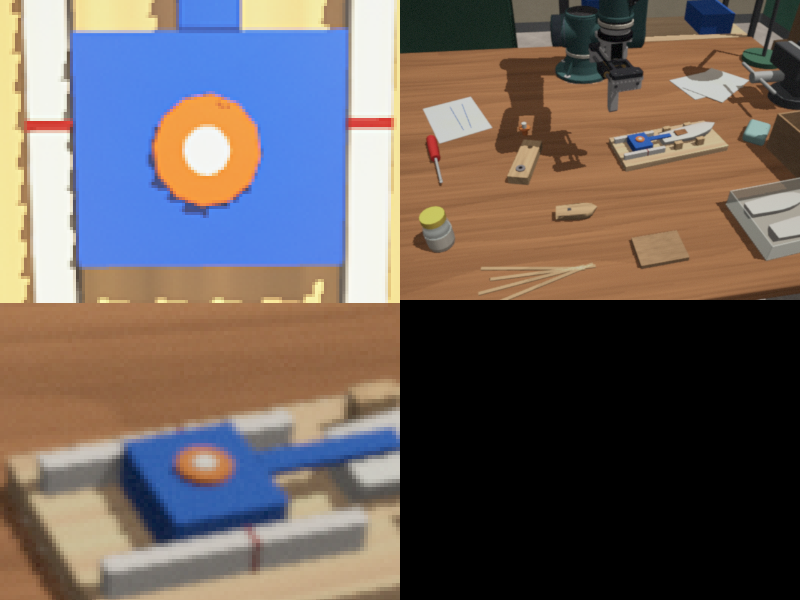

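The pin is flush and concentric in the collar, and the collar is flat on the block. The other parts haven't moved, and the arm is clear.

```bash
python3 -c "
from bench import robot;print(robot.close_job())"
```

```text
the job is handed in; nothing more can be done
None
```

The orange rivet is fully home in the keeper hole with its pin pushed flush, the grey rivet and pine hull look undisturbed, and I handed the job in at about 16 s of the 51 s allowed.

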